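Torque the seal plug to the click

ROBOT

A 7-joint arm with a two-finger parallel gripper is mounted at the origin on the work surface. World frame = base frame: x ahead of the robot, y to its left, z up, the work surface at z = 0. Lengths are in m, angles in rad, forces in N, time in s.
With the tool pointing down it reaches from about 0.425 to 0.825 m from the base axis. Payload 3.6 kg.
Tool frame: the origin (TCP) lies where the fingers leave the gripper's body, on its centre line; the fingertips stand 73 mm ahead of it and the grasp point (between the pads) lies 54 mm ahead of it; x points along the fingers, y is the direction in which the jaws open and shut, and the axes are right-handed (so a half turn about x gives the same grasp; the last joint's range is limited). The gripper opens to 85 mm and grips with 20 to 120 N. Pads are 22 mm wide; open, the fingers measure 114 mm over their backs; the gripper's body (76 mm by 85 mm) begins 54 mm behind the grasp point. The pads swing forward as they close: fully open they stand 13 mm farther back than shut.
Start: joints at [1.242, 0.615, -0.013, 1.423, 0.008, 1.103, -0.04], TCP at [0.193, -0.621, 0.304] pointing down, gripper open.
Joint ranges: [-3.12, 3.12], [-0.3, 2.06], [-1.34, 1.32], [0.26, 2.42], [-1.36, 4.5], [0.01, 1.98], [-2.84, 2.84]. Speed limits (rad/s): [2.79, 2.79, 3.14, 3.14, 3.14, 3.14, 3.14].

INTERFACE

Orientations are given as a unit quaternion [x, y, z, w].
In Python, from station import arm, snapshot, camera_info, ticket gives the robot as it stands. Calls block until the motion is done:
- arm.movep(position, orientation): joint-space move of the TCP to a pose.
- arm.line_to(position, velocity=0.15, ori=None): straight line of the TCP; ori=None keeps the orientation; velocity is the mean speed in m/s.
- arm.move_j(angles): joint-space move.
- arm.move_gripper(opening, effort=None): opening from 0.0 (shut) to 1.0 (fully open); effort is the grip in N (None keeps the last); returns when the fingers have stopped.
- arm.pause(seconds).
- arm.ik(position, orientation): joint angles nearest the present ones, or None.
- snapshot(name): name is "side" or "top"; returns the picture (420x560x3 uint8, blue, green, red); there is no depth.
- camera_info(name): a dict with "fx", "fy", "cx", "cy" (pixels), "R" (3x3) and "t" (3): a world point X has camera coordinates R X + t. Camera axes: x right, y down, z forward; pixel columns grow to the right and rows downward; lengths in m; the calibration is good to about 2 mm. A picture is of the moment at which its call begins. camera_info takes no time and is no camera call.
A pose or a line that the arm cannot do raises arm.MotionError and nothing moves.
- ticket.finish_job(): hands the job in, once; it reports no verdict.
Readings, each from a call of its own:
- arm.read_time(): time.
- arm.read_joint_positions(): joint angles.
- arm.read_dq(): joint speeds.
- arm.read_effort(): joint torques, N m.
- arm.read_tool_pos(): TCP position.
- arm.read_eef_rot(): TCP orientation.
- arm.read_ft_force(): force on the tool from outside, world axes, zero at the start.
- arm.read_wrist_torque(): the same for the moment, N m.
- arm.read_opening(): opening from 0.0 (shut) to 1.0 (fully open).
Only numpy, scipy, OpenCV 4.12 (cv2) and the standard library are available. Lean on these libraries where they do the work, as an engineer would, in place of code of your own. Each camera call takes 0.05 s, during which the arm holds its last target. There are 200 camera calls.

TASK

Pick up the click wrench and seat its square socket fully down over the square head of the brass plug on the aluminium block. Then push the handle clockwise (seen from above) by its black grip until the wrench breaks over with a click, and stop at once, before the handle has bent over to its stop. Back off and leave the wrench sitting on the plug, and leave the other things on the bench alone.

Things in the scene. Friction and masses are not known exactly. Their poses are not given: they have to be found in the camera images.
- plug_base (a point): Square brass head of the plug, upright in the middle of the block's top. 36 x 36 mm with straight sides for 16 mm, then tapering over 7 mm to 24 x 24 mm: tip 23 mm above the block's top. The point is on its axis, level with the block's top; z up, x and y square to its sides (any yaw to the block). Tightening is clockwise from above; at 155 mm from its axis it takes 3.5 to 6.5 N to start turning, then slowly more.
- block_top (a point): Aluminium block fixed to the bench, 110 x 110 mm on a 150 x 130 mm foot 12 mm thick; its flat top is 60 mm above the bench. The point is the middle of the top. The wrench clicks when its handle is pushed with 6 to 7.5 N at the grip, after the plug has turned an unknown 0.2 to 0.7 rad (plus up to 0.25 rad of play of the socket on the square).
- socket (a point): Socket of the steel click wrench: square ring open above and below, outside 56 x 56 mm, inside 40 x 40 mm (2 mm play all round on the plug), 30 mm high. The point is its centre on the underside; z up, x along the handle. It goes on in any of the four quarter turns. Seated, its underside lies flat on the block's top and it stays there unheld.
- socket_mid (a point): Centre of the socket ring half-way up (15 mm above its underside); axes as socket. The wrench lies loose on the bench, z up; about 0.6 kg, nearly all in the ring, so it is best picked up by the ring, across its two sides that run along the handle (56 mm apart, nothing beside them).
- grip (a point): Middle of the round black grip (24 mm diameter, 90 mm long, axis 15 mm above the wrench's underside), 155 mm from the socket's centre: push here. x points outwards along the handle. Push sideways with closed fingers or a loose hold: clamped hard it cannot give way. Unloaded after the click, the handle springs back straight.
- handle_hinge (a point): Hinge between socket and handle, 42 mm from the socket's centre. It stays straight until the click, then gives way, clockwise only: the push falls from 6-7.5 N to about half within 6 mm of grip travel (0.05 rad of bend) and stays low, until a hard stop at 0.16 rad (18 mm at the grip), past which the plug is overtightened.
- screwdriver_grip (a point): Screwdriver lying on the bench, bystander: the point is the middle of its handle.
- jar_mid (a point): Small jar standing on the bench, 50 mm diameter, 60 mm high, bystander: its centre half-way up.
- fitting_mid (a point): Brass fitting standing on the bench, 32 mm diameter, 44 mm high, bystander: its centre half-way up.
- hexkey_mid (a point): L-shaped hex key lying on the bench, 90 x 30 mm, 6 mm thick, bystander: the middle of its long leg.
Mind the look-alikes: they are no part of the job. Of the things shaped like the part that bears socket, the bare steel one is meant.

How it is judged:
By the outcome, as a careful person would: the job done as asked, in the order asked, and still so for the second after the job is handed in, with the robot touching nothing.
It also fails if it takes over 72 s, if anything falls off the work surface, if the arm or the gripper's body presses on something with over 40 N, if the wrist force passes 120 N, or if a joint passes its speed limit or range.

## Working session

There is one attempt and no reset: what is moved stays moved. The work goes in short steps, each a Python script; the robot and the scene stay as the last script left them, time stands still between calls to the robot, and variables do not carry over. Pictures are saved under pics/ and viewed, about 8 in all and at most 12, crops included, and the job is handed in when it is done.

```bash
mkdir -p pics; ls; python3 - <<'E'
from station import arm,snapshot,camera_info
import cv2
for n in("top","side"):
    cv2.imwrite(f"pics/{n}0.png",cv2.resize(snapshot(n),(800,600),interpolation=cv2.INTER_CUBIC))
    c=camera_info(n);print(n,c)
print(arm.read_time(),arm.read_tool_pos(),arm.read_eef_rot(),arm.read_ft_force())
E
```

```text
pics
top {'fx': 386.31434925856627, 'fy': 386.31434925856627, 'cx': 270.0850942827219, 'cy': 207.8103914589955, 'R': array([[ 0.02839766, -0.99955793,  0.0088043 ],
       [-0.98355387, -0.02951249, -0.17818752],
       [ 0.17836859, -0.0035994 , -0.98395716]]), 't': array([0.01496809, 0.55414309, 1.06371052])}
side {'fx': 383.4428830679041, 'fy': 383.4428830679041, 'cx': 284.58173268141104, 'cy': 217.5466180962052, 'R': array([[ 0.75436053, -0.65643691,  0.00554811],
       [-0.35145445, -0.41099191, -0.84116908],
       [ 0.55445465,  0.63259484, -0.54074375]]), 't': array([-0.39729074,  0.25036545,  0.57002285])}
0.1 [ 0.1930973  -0.62010672  0.30283819] [-0.6989429  -0.10715729  0.69918926 -0.1055013 ] [-0.85615124 -0.50731633  0.10660512]
```

View pics/top0.png

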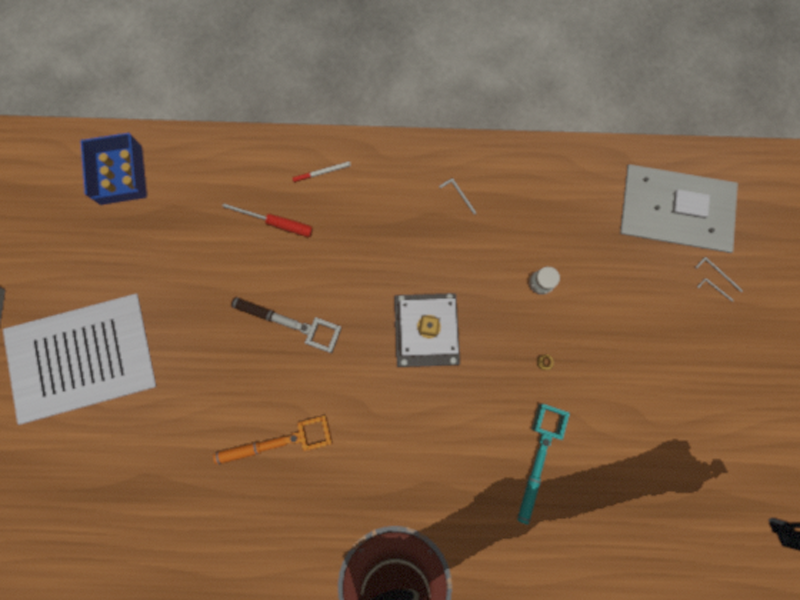

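View pics/side0.png

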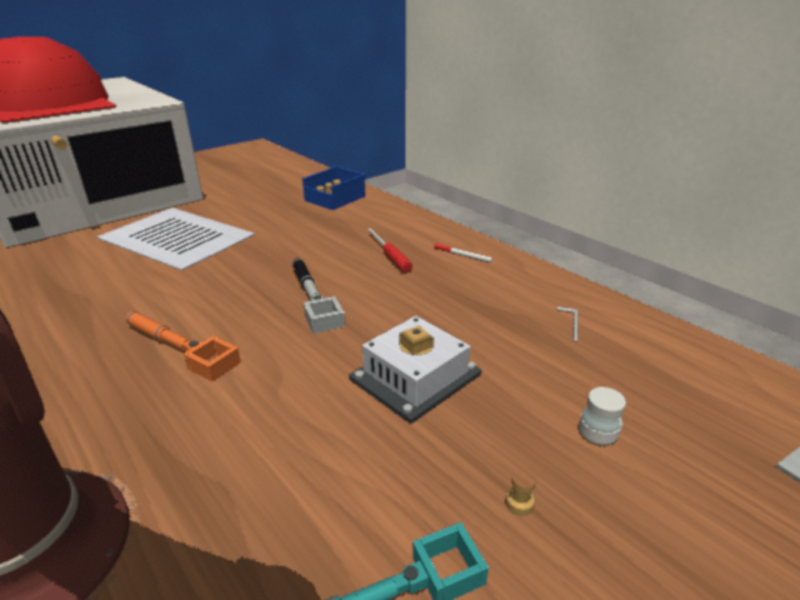

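Top: steel wrench, ring at (323,334), black grip near (252,308), plug head at (430,326). The orange and teal wrenches are the look-alikes. Next, a close crop for the corners.

```bash
cat > h.py <<'E'
import numpy as np, cv2
from scipy.spatial.transform import Rotation as Rot
from station import arm,snapshot,camera_info,ticket
def ray(n,u,v,z):
    c=camera_info(n);R,t=np.array(c["R"]),np.array(c["t"])
    d=R.T@np.array([(u-c["cx"])/c["fx"],(v-c["cy"])/c["fy"],1]);o=-R.T@t
    return o+d*(z-o[2])/d[2]
def proj(n,X):
    c=camera_info(n);p=np.array(c["R"])@X+c["t"];return np.array([c["fx"]*p[0]/p[2]+c["cx"],c["fy"]*p[1]/p[2]+c["cy"]])
def down(a):
    "tool down, jaw direction (tool y) at world angle a"
    x=np.array([0,0,-1.]);y=np.array([np.cos(a),np.sin(a),0])
    return Rot.from_matrix(np.c_[x,y,np.cross(x,y)]).as_quat()
def crop(n,u0,v0,w,h,s,f):
    im=snapshot(n)[v0:v0+h,u0:u0+w];cv2.imwrite(f,cv2.resize(im,None,fx=s,fy=s,interpolation=cv2.INTER_CUBIC))
E
python3 - <<'E'
from h import *
a=snapshot("top")
p=lambda u,v,w,h,s:cv2.resize(a[v:v+h,u:u+w],None,fx=s,fy=s,interpolation=cv2.INTER_CUBIC)
A=p(155,195,100,55,8);B=p(270,200,60,60,5)
B=np.pad(p(285,213,30,30,5),((0,0),(0,0),(0,0)))
o=np.zeros((600,800,3),np.uint8);o[:440]=A;o[440:590,:150]=B
b=snapshot("side");C=b[215:255,270:325];o[440:600,200:420]=cv2.resize(C,None,fx=4,fy=4,interpolation=cv2.INTER_CUBIC)
o[440:600,440:640]=cv2.resize(b[195:235,200:250],None,fx=4,fy=4,interpolation=cv2.INTER_CUBIC)
cv2.imwrite("pics/c1.png",o)
E
```

```text
(no output)
```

View pics/c1.png

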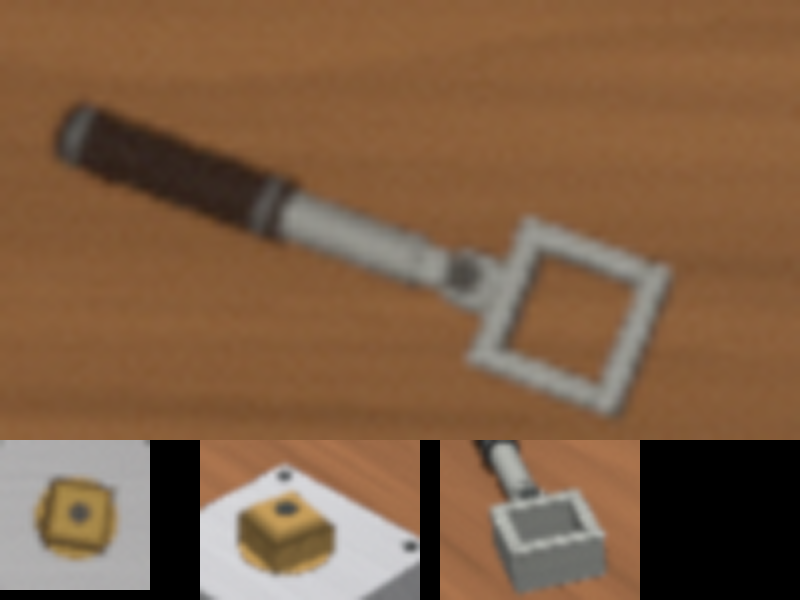

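Ring-top corners are at crop px (530,220),(668,268),(615,412),(470,360), and the grip middle is near (175,170). The plug dot is at (79,73) in the inset, and its sides are turned about 8°.

```bash
python3 - <<'E'
from h import *
q=lambda x,y,s,u,v:(u+(x+.5)/s-.5,v+(y+.5)/s-.5)
P=np.array([ray("top",*q(x,y,8,155,195),.03) for x,y in[(530,220),(668,268),(615,412),(470,360)]])
S=P.mean(0);print("S",S,[np.linalg.norm(P[i]-P[i-1]) for i in range(4)])
G=ray("top",*q(175,170,8,155,195),.015);print("G",G,np.linalg.norm(G-S))
for i in range(4):d=P[i]-P[i-1];print(np.degrees(np.arctan2(d[1],d[0])))
d=G-S;print("handle",np.degrees(np.arctan2(d[1],d[0])))
T=ray("top",*q(79,73,5,285,213),.083);print("plug top",T, "side",ray("side",*q(87,68,4,270,215),.083))
# side ring corners
Q=np.array([ray("side",*q(x,y,4,200,195),.03) for x,y in[(492-440,508-440),(580-440,490-440),(605-440,541-440),(515-440,553-440)]]);print("S side",Q.mean(0),[np.linalg.norm(Q[i]-Q[i-1]) for i in range(4)])
B=np.array([ray("top",*q(x,y,5,285,213),.076) for x,y in[(55,40),(115,50),(105,113),(42,107)]]);print(B.mean(0),[np.linalg.norm(B[i]-B[i-1]) for i in range(4)])
for i in range(4):d=B[i]-B[i-1];print(np.degrees(np.arctan2(d[1],d[0])))
for n,u,v,z in[("jar",545,280,.06),("fit",545,362,.044),("sd",290,226,.01),("hex",462,196,.0)]:print(n,ray("top",u*.7,v*.7,z))
j=arm.read_joint_positions();print(j)
E
```

```text
S [0.47647258 0.15674594 0.03      ] [np.float64(0.05498623899718035), np.float64(0.05340148040087052), np.float64(0.055316904159875814), np.float64(0.05584402951778363)]
G [0.52742944 0.30703052 0.015     ] 0.15939591213093712
-20.23130198459359
-107.53385102115553
162.31431944778004
72.06457336337003
handle 71.26979061953475
plug top [ 0.49536749 -0.05426976  0.083     ] side [ 0.49694716 -0.05412778  0.083     ]
S side [0.47677115 0.15362626 0.03      ] [np.float64(0.05346008237167535), np.float64(0.05526016496113247), np.float64(0.06119367260764342), np.float64(0.052464922181808905)]
[ 0.49382635 -0.0550399   0.076     ] [np.float64(0.03842108445768677), np.float64(0.033972302075834376), np.float64(0.03589023385192314), np.float64(0.0351633411006727)]
-9.897952211996833
-97.8703649357045
171.71797915288002
86.21923362185932
jar [ 0.59575677 -0.2884121   0.06      ]
fit [ 0.43230756 -0.28932814  0.044     ]
sd [0.708379   0.24007923 0.01      ]
hex [ 0.79126893 -0.12896282  0.        ]
[ 1.24250758  0.61557619 -0.01258353  1.42427445  0.008087    1.10340118
 -0.04041827]
```

```bash
python3 - <<'E'
from h import *
for a in(-18.5,161.5):
    for p in([.4765,.155,.2],[.4765,.155,.070]):print(a,np.round(arm.ik(p,down(np.radians(a))),2))
    for p in([.496,-.0545,.2],[.496,-.0545,.130]):print(' ',np.round(arm.ik(p,down(np.radians(a+11))),2))
print(arm.read_time())
a=np.radians(-18.5 if abs(arm.ik([.4765,.155,.2],down(np.radians(-18.5)))[6])<abs(arm.ik([.4765,.155,.2],down(np.radians(161.5)))[6]) else 161.5)
arm.movep([.4765,.155,.2],down(a));print(arm.read_time(),arm.read_ft_force())
arm.line_to([.4765,.155,.10],.15);print(arm.read_time(),arm.read_tool_pos(),arm.read_ft_force(),arm.read_opening())
o=np.zeros((600,800,3),np.uint8)
o[:600,:400]=cv2.resize(snapshot("top")[180:270,190:250],(400,600),interpolation=cv2.INTER_CUBIC)
o[:600,400:]=cv2.resize(snapshot("side")[155:245,190:250],(400,600),interpolation=cv2.INTER_CUBIC)
cv2.imwrite("pics/c2.png",o)
E
```

```text
-18.5 [ 0.03  0.59 -0.58  1.96  0.47  0.73 -1.16]
-18.5 [-0.28  0.76 -0.11  2.05  0.23  0.35 -0.91]
  [ 0.31  0.55 -0.36  1.97  0.3   0.68 -0.37]
  [ 0.25  0.66 -0.28  2.02  0.36  0.51 -0.42]
161.5 [ 0.33  0.81 -1.15  1.95  0.89  1.01  1.57]
161.5 [ 0.3   1.1  -1.15  2.03  1.27  1.02  1.28]
  [-0.22  0.56  0.43  1.98 -0.36  0.67 -2.84]
  [-0.21  0.68  0.42  2.04 -0.54  0.53 -2.67]
0.2
3.125 [ 0.60233303 -0.04763307 -0.15143591]
3.9417 [0.47690553 0.15524124 0.10046691] [-0.54834412 -0.01261132  0.15710651] 1.0001917360505654
```

View pics/c2.png

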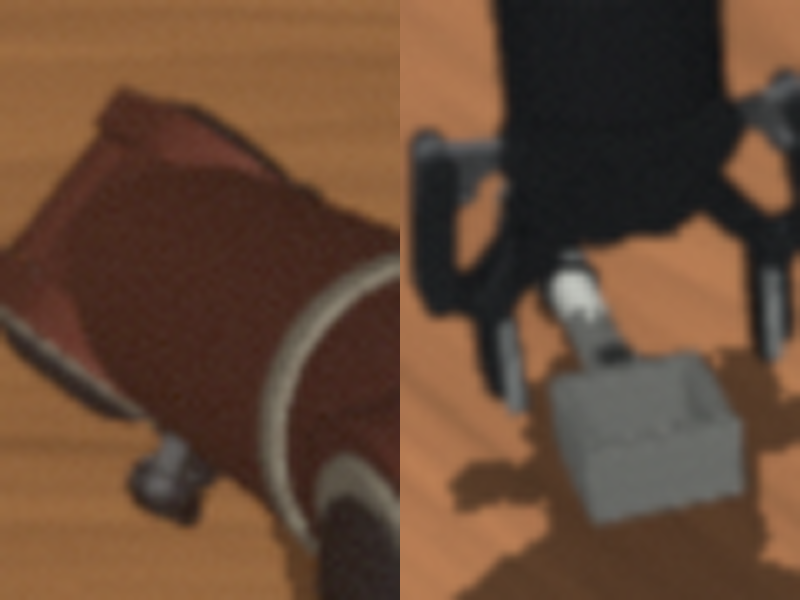

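The side view shows the open fingers straddling the ring across its handle-parallel sides, so I'll go down and grip.

```bash
python3 - <<'E'
from h import *
arm.line_to([.4765,.155,.071],.08);print(arm.read_ft_force())
arm.move_gripper(0.3,effort=60);print("open",arm.read_opening(),arm.read_ft_force(),arm.read_tool_pos())
arm.line_to([.4765,.155,.18],.12);print(arm.read_opening(),arm.read_ft_force(),arm.read_wrist_torque())
arm.line_to([.496,-.0545,.18],.2,ori=down(np.radians(-7.5)))
arm.line_to([.496,-.0545,.163],.1)
print(arm.read_opening(),arm.read_ft_force(),arm.read_tool_pos(),arm.read_time(),arm.read_joint_positions())
o=np.zeros((600,800,3),np.uint8)
o[:600,:400]=cv2.resize(snapshot("top")[190:280,265:325],(400,600),interpolation=cv2.INTER_CUBIC)
o[:600,400:]=cv2.resize(snapshot("side")[180:270,260:320],(400,600),interpolation=cv2.INTER_CUBIC)
cv2.imwrite("pics/c3.png",o)
E
```

```text
[ 0.00087838 -0.64875194  0.49052064]
open 0.6481055042744228 [0.44729306 0.47482249 6.09469916] [0.47694248 0.15504211 0.07179948]
0.6440147548011457 [ 1.01357208 -0.11224971 -6.21302884] [-0.08226535  0.02383758 -0.04661264]
0.6415227508957899 [ 0.78413214 -0.21251437 -5.58230538] [ 0.49550444 -0.05357951  0.16262626] 7.525 [ 0.47024195  0.66120604 -0.61901095  1.99497293  0.60482411  0.67651009
 -0.66601708]
```

View pics/c3.png

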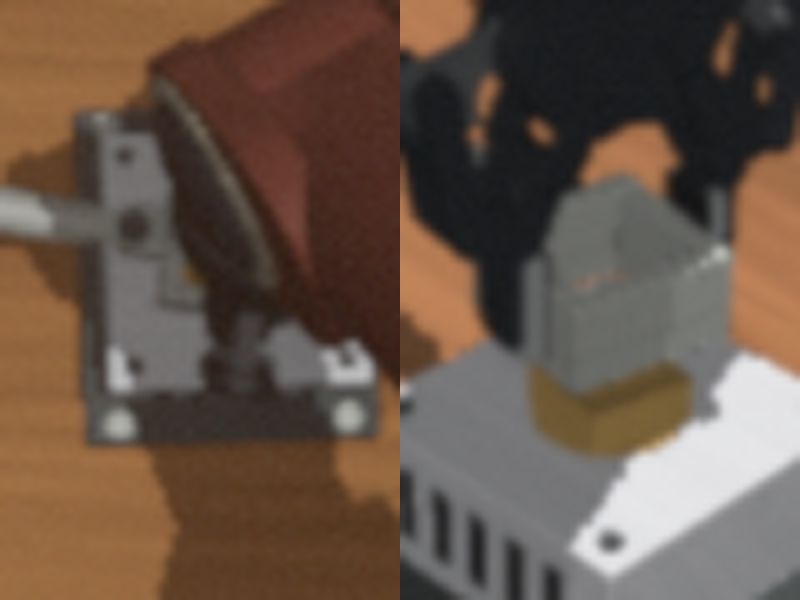

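The ring is over the plug with the head visible just below it. Its yaw relative to the plug is unclear, so I'll overlay model wireframes on the images.

```bash
cat >> h.py <<'E'
def wire(im,n,c,yaw,secs,u0,v0,s,col):
    cs=[]
    for hw,z in secs:
        k=[np.array([c[0],c[1],z])+Rot.from_euler('z',yaw).apply([a*hw,b*hw,0]) for a,b in[(1,1),(1,-1),(-1,-1),(-1,1)]]
        p=[((proj(n,x)-[u0,v0]+.5)*s).astype(int) for x in k];cs.append(p)
        cv2.polylines(im,[np.array(p)],True,col,1,cv2.LINE_AA)
    for a,b in zip(cs,cs[1:]):
        for x,y in zip(a,b):cv2.line(im,tuple(map(int,x)),tuple(map(int,y)),col,1,cv2.LINE_AA)
def up(im,u0,v0,w,h,s):return cv2.resize(im[v0:v0+h,u0:u0+w],None,fx=s,fy=s,interpolation=cv2.INTER_CUBIC)
PLUG=[(.018,.06),(.018,.076),(.012,.083)]
E
python3 - <<'E'
from h import *
t0=cv2.resize(cv2.imread("pics/top0.png"),(560,420),interpolation=cv2.INTER_AREA);s0=cv2.resize(cv2.imread("pics/side0.png"),(560,420),interpolation=cv2.INTER_AREA)
c=[.496,-.0545];o=np.zeros((600,800,3),np.uint8)
for k,yaw in enumerate((-7.5,2)):
    for j,(im,n,u,v) in enumerate([(t0,"top",285,213),(s0,"side",275,218)]):
        a=up(im,u,v,33,33,8);wire(a,n,c,np.radians(yaw),PLUG,u,v,8,(0,0,255));o[k*300:k*300+264,j*270:j*270+264]=a
s=snapshot("side");a=up(s,270,190,43,60,6);p=arm.read_tool_pos()
wire(a,"side",p[:2],np.radians(-7.5),[(.028,p[2]-.0715),(.028,p[2]-.0415)],270,190,6,(0,0,255))
wire(a,"side",c,np.radians(-7.5),PLUG,270,190,6,(0,255,0))
o[:360,541:799]=a
cv2.imwrite("pics/c4.png",o)
E
```

```text
(no output)
```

View pics/c4.png

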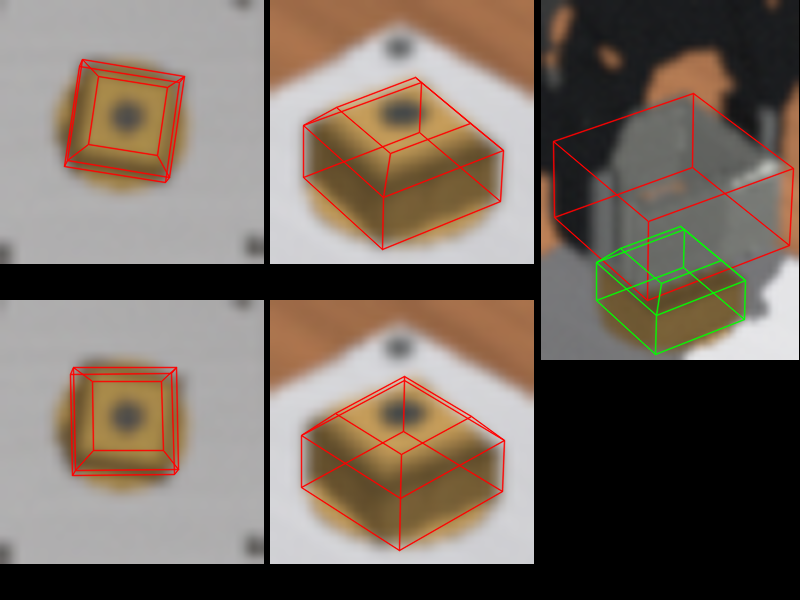

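The plug model with yaw −7.5° fits both views. The ring sits about 2 mm towards +y of the plug, so I'll shift by that and lower with force checks.

```bash
python3 - <<'E'
from h import *
x,y=.4963,-.0565
arm.line_to([x,y,.163],.1);f0=arm.read_ft_force()
for z in np.arange(.160,.131,-.003):
    arm.line_to([x,y,z],.05);p=arm.read_tool_pos();f=arm.read_ft_force()-f0
    print(np.round(z,3),np.round(p,4),np.round(f,1),np.round(arm.read_time(),2))
    if np.linalg.norm(f)>12:break
E
```

```text
0.16 [ 0.4961 -0.0565  0.1598] [ 0.5 -0.5 -0.7] 8.18
0.157 [ 0.4961 -0.0565  0.1568] [ 0.3 -0.7 -0. ] 8.43
0.154 [ 0.4961 -0.0565  0.1538] [ 0.4 -0.2 -0.8] 8.68
0.151 [ 0.4962 -0.0565  0.1508] [-0.  -0.7 -0.8] 8.93
0.148 [ 0.4962 -0.0565  0.1478] [ 0.2 -0.1 -0.9] 9.18
0.145 [ 0.4962 -0.0565  0.1448] [-0.4 -0.8 -1.4] 9.43
0.142 [ 0.4962 -0.0565  0.1418] [ 0.5  0.  -1.6] 9.68
0.139 [ 0.4962 -0.0565  0.1388] [ 0.5  0.4 -1. ] 9.93
0.136 [ 0.4962 -0.0565  0.1358] [ 0.3  0.6 -1.4] 10.18
0.133 [ 0.4962 -0.0565  0.1328] [ 0.1 -2.2 -0.8] 10.42
```

```bash
python3 - <<'E'
from h import *
x,y=.4963,-.0565
f0=arm.read_ft_force()
for z in (.132,.131,.130,.129):
    arm.line_to([x,y,z],.03);f=arm.read_ft_force()-f0;print(z,arm.read_tool_pos(),np.round(f,1))
    if f[2]>4:break
arm.move_gripper(0.85);print(arm.read_opening(),arm.read_ft_force())
arm.move_gripper(1.0)
arm.line_to([x,y,.24],.2);print(arm.read_time(),arm.read_ft_force())
arm.line_to([x-.07,y+.02,.24],.3)
t=snapshot("top");s=snapshot("side")
o=np.zeros((600,800,3),np.uint8);c=[.496,-.0545]
a=up(t,235,200,80,55,5);o[:275,:400]=a
a=up(t,235,200,80,55,5);wire(a,"top",c,np.radians(-7.5),[(.028,.06),(.028,.09)],235,200,5,(0,0,255));o[300:575,:400]=a
a=up(s,250,195,70,55,5);o[:275,410:760]=a
a=up(s,250,195,70,55,5);wire(a,"side",c,np.radians(-7.5),[(.028,.06),(.028,.09)],250,195,5,(0,0,255));o[300:575,410:760]=a
cv2.imwrite("pics/c5.png",o);print(arm.read_time())
E
```

```text
0.132 [ 0.49630902 -0.05647728  0.13198209] [0.7 0.9 0.2]
0.131 [ 0.49631072 -0.05647745  0.13180564] [-2.4  1.3 10.3]
0.8519610456281853 [0.04477161 0.62037895 0.01781868]
12.225 [-0.21437493 -0.37151176  0.87193937]
12.7167
```

View pics/c5.png

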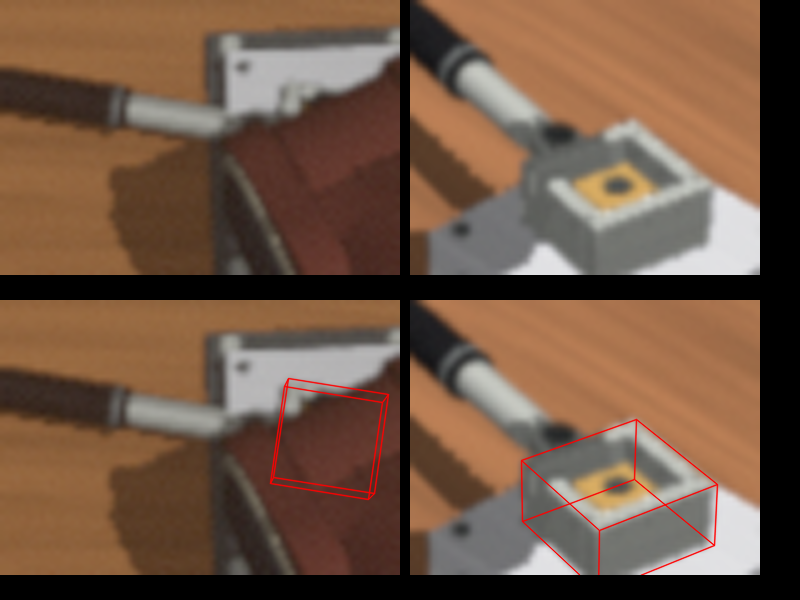

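The wrench is seated: the ring top matches the model at block-top height, with the plug inside. Next I'll shut the fingers and check the arc for reachability.

```bash
cat >> h.py <<'E'
C=np.array([.496,-.0545])
def pose(phi,d,z=.133,half=0):
    e=np.array([np.cos(phi),np.sin(phi)]);n=np.array([-e[1],e[0]])
    return np.r_[C+.155*e+d*n,z],down(phi+half*np.pi)
E
python3 - <<'E'
from h import *
D=np.radians
for h in(0,-1):
    for a in(82.5,50,15):
        for z in(.133,.2):print(h,a,z,np.round(arm.ik(*pose(D(a),.04,z,h)),2) if arm.ik(*pose(D(a),.04,z,h)) is not None else None)
arm.move_gripper(0.0,effort=60);t=arm.read_time();[arm.read_ft_force() for _ in range(5)];print(t,arm.read_time(),arm.read_opening())
E
```

```text
0 82.5 0.133 [ 0.33  0.83 -0.96  2.04  0.98  0.82  0.22]
0 82.5 0.2 [ 0.41  0.75 -1.08  1.99  0.84  0.94  0.33]
0 50 0.133 [ 0.3   0.87 -0.86  1.81  0.85  0.88 -0.09]
0 50 0.2 [ 0.35  0.79 -0.94  1.76  0.76  1.   -0.02]
0 15 0.133 [ 0.33  0.89 -0.72  1.62  0.71  0.91 -0.4 ]
0 15 0.2 [ 0.35  0.82 -0.77  1.57  0.64  1.02 -0.35]
-1 82.5 0.133 [-0.13  0.64 -0.19  2.05  0.25  0.47 -2.21]
-1 82.5 0.2 [-0.09  0.52 -0.24  2.    0.2   0.64 -2.17]
-1 50 0.133 [-0.16  0.71 -0.05  1.82  0.06  0.61 -2.52]
-1 50 0.2 [-0.15  0.62 -0.08  1.77  0.06  0.76 -2.53]
-1 15 0.133 [-0.56  0.99  0.94  1.65 -0.92  1.01 -2.18]
-1 15 0.2 [-0.56  0.88  0.94  1.6  -0.79  1.08 -2.28]
13.4833 13.4833 -0.0021619369615837234
```

```bash
cat > push.py <<'E'
from h import *
D=np.radians;phi0=D(82.5)
arm.movep(*pose(phi0,.045,.2));p,q=pose(phi0,.045);arm.line_to(p,.15)
arm.pause(.1);f0=np.mean([(arm.pause(.02),arm.read_ft_force())[1] for _ in range(5)],0);print("f0",f0,arm.read_time())
def F(phi):return float((arm.read_ft_force()-f0)@[-np.sin(phi),np.cos(phi),0])
p,q=pose(phi0,.026);arm.line_to(p,.06);print("near",F(phi0))
phi=phi0;tr=[];contact=None;why="end"
while phi>D(14):
    phi-=.002/.155;p,q=pose(phi,.024);arm.line_to(p,.03,ori=q)
    f=F(phi);tr.append(f);pk=max(tr)
    if f>11:why="high";break
    if pk>5.5 and f<.72*pk and phi0-phi>.2:
        arm.pause(.03);g=F(phi)
        if g<.75*pk:why=f"click {f:.2f} {g:.2f}";break
    if arm.read_time()>55:why="time";break
a=np.degrees(phi);p,q=pose(phi,.024+.03);arm.line_to(p,.1)
print(why,round(a,1),arm.read_time());print(np.round(tr,1).tolist())
E
python3 push.py
```

```text
f0 [ 0.11635129  0.31877388 -0.1798797 ] 15.15
near 0.9222050684007286
click 4.22 3.79 69.2 20.6667
[0.1, -0.4, 0.7, -0.8, 0.4, -0.5, -0.2, -0.9, -0.5, 0.2, 0.7, 2.2, 6.0, 4.3, 3.8, 5.9, 3.6, 4.2]
```

The stop came too early. After contact the plug had turned only about 0.07 rad, and the force readings are noisy (±1 N), so this was a false trigger and not a click. I'll resume with averaged readings and a gate on minimum plug turn.

```bash
cat > push2.py <<'E'
from h import *
D=np.radians;phi=D(69.2)+.02
def raw(n=8):
    return np.mean([(arm.pause(.01),arm.read_ft_force())[1] for _ in range(n)],0)
f0=raw(15);F=lambda phi:float((raw()-f0)@[-np.sin(phi),np.cos(phi),0])
p,q=pose(phi,.034);arm.line_to(p,.1,ori=q);p,q=pose(phi,.024);arm.line_to(p,.06)
tr=[];why="end"
while phi>D(12):
    phi-=.002/.155;p,q=pose(phi,.024);arm.line_to(p,.03,ori=q)
    f=F(phi);tr.append((round(float(np.degrees(phi)),1),round(f,2)));pk=max(x[1] for x in tr)
    if f>11:why="high";break
    if pk>5.5 and f<.78*pk and phi<D(63):
        g=F(phi)
        if g<.78*pk:why=f"click {f:.2f} {g:.2f}";break
    if arm.read_time()>58:why="time";break
p,q=pose(phi,.024+.03);arm.line_to(p,.1)
print(why,np.degrees(phi),arm.read_time());print(tr)
E
python3 push2.py
```

```text
click 3.43 3.09 46.6883034042147 32.075
[(69.6, 0.44), (68.9, 3.94), (68.1, 5.55), (67.4, 5.45), (66.6, 5.29), (65.9, 5.27), (65.2, 5.35), (64.4, 5.23), (63.7, 5.4), (63.0, 5.37), (62.2, 5.71), (61.5, 5.43), (60.7, 5.74), (60.0, 5.62), (59.3, 5.65), (58.5, 6.12), (57.8, 6.22), (57.0, 6.22), (56.3, 6.15), (55.6, 6.32), (54.8, 6.3), (54.1, 6.17), (53.3, 6.37), (52.6, 6.18), (51.9, 6.37), (51.1, 6.49), (50.4, 6.76), (49.6, 6.56), (48.9, 6.85), (48.2, 7.42), (47.4, 6.24), (46.7, 3.43)]
```

That is a clear click: the force rose to 7.4 N, then fell to 3.3 N within 4 mm, and I stopped there. Now I'll retreat and check.

```bash
python3 - <<'E'
from h import *
p=arm.read_tool_pos();p[2]=.28;arm.line_to(p,.2)
arm.movep([.40,.33,.32],arm.read_eef_rot());print(arm.read_time(),arm.read_ft_force())
t=snapshot("top");s=snapshot("side")
o=np.zeros((600,800,3),np.uint8)
o[:,:400]=up(t,240,140,100,150,4);o[:450,400:]=up(s,220,150,100,112,4)[:450].repeat(1,0) if False else cv2.resize(s[150:262,220:320],(400,450))
cv2.imwrite("pics/c6.png",o)
E
```

```text
34.075 [-0.4736969  -0.2687842  -0.33054015]
```

View pics/c6.png

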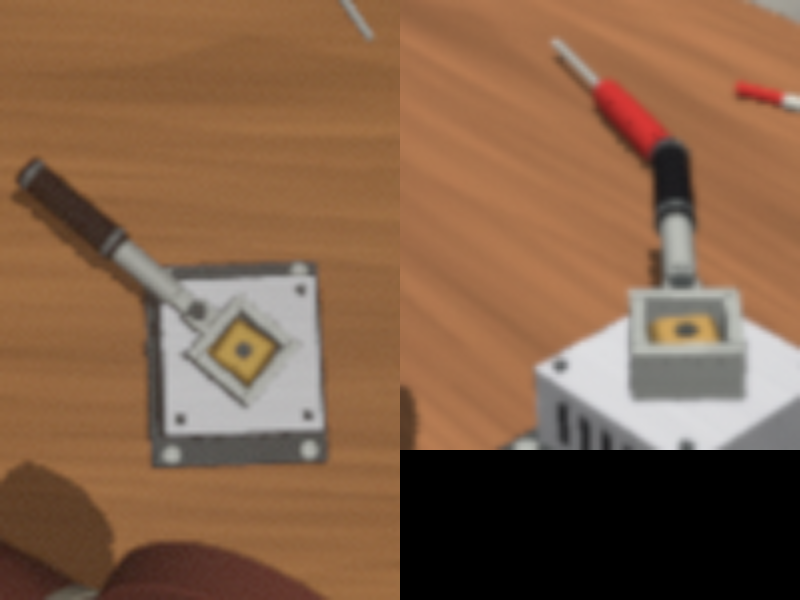

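The wrench is flat on the block with its socket around the plug and its handle straight. The bystanders are untouched and the arm is clear.

```bash
python3 -c "
from station import ticket
print(ticket.finish_job())"
```

```text
the job is handed in; nothing more can be done
None
```

The bare steel click wrench is seated on the brass plug and has been tightened until it clicked. I handed the job in after about 34 s on the robot's clock.

- **Seating:** I gripped the wrench by its ring and lowered it over the plug. It met the block with about 10 N once the ring was fully down, and the image matched the model at block-top height.
- **First push:** it stopped too early. Single force readings vary by about 1 N, and that set off my click check after only about 0.07 rad of plug turn. I backed off and pushed again with averaged readings.
- **Second push:** the force rose steadily from 5.3 to 7.4 N, then dropped to about 3.3 N within 4 mm of grip travel. That fits a click well short of the 18 mm stop, and I backed off straight away. The plug turned roughly 0.4 rad in all.
- **Last pictures:** they show the wrench flat on the block around the plug, with its handle straight again and the arm clear. They did not cover the whole bench, but the arm's path passed none of the other things.

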